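# Load the drying tray and set its light

### The job

Holding them only by their stands, because the paint on the heads is fresh, set the doll's head on the red stand down in the one-dot pocket of the drying tray, then the one on the blue stand in the two-dot pocket; do not drop them. Then slide the black dimmer along its track until the white line on its cap is level with the orange marker. Leave the head on the yellow stand, the red dropper bottle and the green glass cup where they are.

Things in the scene. Friction and masses are not known exactly. Their poses are not given: they have to be found in the camera images.
- stand_red: round red stand, upright cylinder 46 mm in diameter and 46 mm tall, 150 g with its head; origin at the centre of its underside, z up; on top of it a fixed doll's head (skin-coloured egg, 33 mm across, 35 mm tall, freshly painted: not to be touched), 81 mm tall over all
- stand_blue: round blue stand, of the same size and with the same kind of head; origin at the centre of its underside
- stand_yellow: round yellow stand, of the same size and with the same kind of head, already standing in the three-dot pocket (leave it); origin at the centre of its underside
- face_red: painted head on the red stand (do not touch); origin at the centre of its neck, 46 mm above the underside of the stand
- face_blue: painted head on the blue stand (do not touch); origin as for the red one
- face_yellow: painted head on the yellow stand (do not touch); origin as for the red one
- tray: fixed white drying tray 100 x 260 x 20 mm with three round pockets in a row along its y axis, 80 mm apart; behind them (+x of the tray, from 76 to 94 mm from the row's line) a light bar reaching 60 mm high; origin under the middle pocket, on the table
- pocket1 (a point): centre of the floor of the one-dot pocket (one black dot on the tray's border in front of it): round, 54 mm across, 12 mm deep, floor 8 mm above the table; its axes are the tray's
- pocket2 (a point): centre of the floor of the two-dot pocket, the middle one; same size
- pocket3 (a point): centre of the floor of the three-dot pocket; same size, taken by the yellow stand
- console: fixed grey dimmer console 100 x 210 x 30 mm; origin at the centre of its underside; the dimmer's track runs along its y axis on its top, over the origin
- dimmer (a joint): position of the dimmer along its track: 0 to 0.13 m, growing along the console's +y; at 0.065 it is over the console's origin. It stays where it is left; about 1.5 N moves it
- dimmer_top (a point): centre of the top of the dimmer's black cap, 57 mm above the table; the cap is 30 mm (across the track) x 18 mm (along it) x 26 mm tall, with a white line across its top in the middle; axes as the console's
- mark: orange marker 4 mm high lying on the console's top beside the track, on the console's -x side, a 16 mm wide tag with a pointer 5 mm wide towards the track; origin at its underside at the middle of the pointer, axes as the console's: the dimmer is set when dimmer_top and the marker have the same y in the console's frame
- dropper: red dropper bottle, 28 mm in diameter, 75 mm tall, loose (leave it); origin at the centre of its underside
- cup: green glass cup, 76 mm across, 85 mm tall, loose (leave it); origin at the centre of its underside
Not all that is in view belongs to the job. Leave any pink look-alike of the console alone.

How it is judged:
By the outcome, as a careful person would: the job done as asked, in the order asked, and still so for the second after the job is handed in, with the robot touching nothing.
It also fails if it takes over 66 s, if anything falls off the work surface, if the arm or the gripper's body presses on something with over 40 N, if the wrist force passes 120 N, or if a joint passes its speed limit or range.

### The arm

A 6-joint arm with a two-finger parallel gripper is mounted at the origin on the work surface. World frame = base frame: x ahead of the robot, y to its left, z up, the work surface at z = 0. Lengths are in m, angles in rad, forces in N, time in s.
With the tool pointing down it reaches from about 0.35 to 0.775 m from the base axis. Payload 7.3 kg.
Tool frame: the origin (TCP) lies midway between the tips of the shut fingers; the grasp point (between the pads) lies 19 mm behind it; z points along the fingers, y is the line along which they close (so a half turn about z gives the same grasp; the last joint's range is limited). The gripper opens to 92 mm and grips with 3 to 60 N. Pads are 19 mm wide; open, the fingers measure 130 mm over their backs; the gripper's body (75 mm by 190 mm) begins 47 mm behind the grasp point.
Start: joints at [0.982, 0.342, 1.524, -0, 1.275, -0.146], TCP at [0.225, 0.474, 0.227] pointing down, gripper open.
Joint ranges: [-2.53, 2.53], [-0.77, 2.02], [0.04, 2.7], [-1, 4.14], [0.28, 2.66], [-3.11, 3.11]. Speed limits (rad/s): [2.57, 2.57, 3.14, 3.14, 3.14, 3.14].

### API

Orientations are given as a unit quaternion [x, y, z, w].
In Python, from cell import sensors, eyes, order, spotter gives the robot as it stands.
- The arm moves only by the tool play_rows, never from a script. Its argument "rows" is text: rows parted by semicolons, each of 7 numbers parted by spaces: the opening, from 0 (shut) to 1 (fully open), then the shift along the tool's x, y, z in mm, then the turn, a rotation vector about the tool's x, y, z in rad. A call has 1 to 8 rows; each row shifts and turns the commanded pose from where the row before left it, along the tool's axes as they then stand; what a row does not reach is not made up. A row lasts 1/8 s, in which the tool goes at most 62.5 mm and 10.7 degrees, less where a joint would pass 70% of its speed; a pose out of reach is approached as far as the arm can. A call with a gripper value outside its range is refused whole. The fingers move at their own pace and stop on an object; the grip force is fixed at half the most. Time passes only in rows, so rows that do not move let the fingers close. It gives the time, the measured TCP pose, the force, the opening and the grip force at its end, in the units of the state.
- sensors.read_state(): the state, without advancing time (a new reading comes with each control period).
- eyes.camera(name): name is "side" or "top" or "wrist"; returns a dict with "color" (420x560x3 uint8, blue, green, red), "fx", "fy", "cx", "cy" (pixels), "T" (4x4, takes a point from camera to world coordinates). Camera axes: x right, y down, z forward; pixel columns grow to the right and rows downward; lengths in m; the calibration is good to about 2 mm. A picture is of the moment at which its call begins. There is no depth.
- order.finish_job(): hands the job in; it is judged then, once.
Trained networks look in the newest picture that a camera, given by its name, has taken for a name from the list of things; names that differ only in an ending like _2 or _b are one class to them, and where a whole thing is asked for, a point or a joint stands for the part that bears it (a point fixed in the world has none). Each returns a list of dicts, best first, with "p" (0 to 1); they miss things now and then, are a little off and sometimes report something else, mostly with a low value. They report only what shows in the picture. A call takes as long as a camera call. They do not tell look-alikes from the thing itself.
- spotter.outline_of(camera, target): "region" (420x560 bool, what is visible of it).
- spotter.landmark_of(camera, target): "point" ([x, y, z] in m, in world coordinates, good to about 4 mm: a listed point, or the origin of a listed thing).
The state is a dict: "clock": time; "joint_pos": joint angles; "joint_vel": joint speeds; "joint_efforts": joint torques, N m; "ee_pos": TCP position; "tool_rot": TCP orientation; "contact_force": force on the tool from outside, world axes, zero at the start; "torque": the same for the moment, N m; "gripper_width": finger opening in m; "grasp_force": force on a finger pad.
Only numpy, scipy, OpenCV 4.12 (cv2) and the standard library are available. Lean on these libraries where they do the work, as an engineer would, in place of code of your own. Each camera call takes 0.05 s, during which the arm holds its last target. There are 200 camera calls.

## Working session

There is one attempt and no reset: what is moved stays moved. The work goes in short steps, Python scripts to look and compute and a tool call to move; the robot and the scene stay as the last step left them, time stands still between calls to the robot, and variables do not carry over. Pictures are saved under pics/ and viewed, at most 10 in all, crops included, and the job is handed in when it is done.

Besides the shell and the picture viewer there is one more tool, called after "Request:" as name(argument=value, ...), one argument or row to a line, values as JSON. play_rows: Moves the arm, as the interface text tells. Its arguments: {"type":"object","properties":{"rows":{"type":"string"}},"required":["rows"]}

```bash
ls; mkdir -p pics
cat > h.py <<'E'
from cell import sensors, eyes, order, spotter
import numpy as np, cv2
def marks(cam,names):
    for n in names:
        r=spotter.landmark_of(cam,n)
        print(cam,n,[(np.round(d["point"],3).tolist(),round(float(d["p"]),2)) for d in r[:3]])
def ray(c,u,v,z):
    T=c["T"]; d=T[:3,:3]@np.array([(u-c["cx"])/c["fx"],(v-c["cy"])/c["fy"],1]); o=T[:3,3]
    return o+d*(z-o[2])/d[2]
E
python3 - <<'E'
from h import *
N="stand_red stand_blue stand_yellow tray pocket1 pocket2 pocket3 console dimmer_top mark dropper cup".split()
ims=[]
for c in("top","side"):
    im=eyes.camera(c); ims.append(im["color"]); cv2.imwrite(f"pics/{c}0.png",im["color"]); marks(c,N)
s=sensors.read_state(); print(s["clock"],s["ee_pos"],s["tool_rot"],s["gripper_width"])
E
```

```text
pics
top stand_red [([0.435, 0.024, -0.002], 0.51)]
top stand_blue [([0.452, 0.166, -0.001], 0.63), ([0.435, 0.024, -0.001], 0.35)]
top stand_yellow [([0.634, 0.038, 0.008], 0.53)]
top tray [([0.631, 0.12, -0.003], 0.74), ([0.636, 0.04, 0.008], 0.25)]
top pocket1 [([0.63, 0.12, 0.01], 0.85), ([0.637, 0.043, 0.01], 0.81), ([0.622, 0.2, 0.004], 0.69)]
top pocket2 [([0.63, 0.12, 0.01], 0.85), ([0.637, 0.043, 0.01], 0.81), ([0.622, 0.2, 0.004], 0.69)]
top pocket3 [([0.63, 0.12, 0.01], 0.85), ([0.637, 0.043, 0.01], 0.81), ([0.622, 0.2, 0.004], 0.69)]
top console [([0.502, -0.226, -0.003], 0.85), ([0.26, -0.507, 0.002], 0.62), ([0.434, 0.023, 0.048], 0.21)]
top dimmer_top [([0.227, -0.568, 0.056], 0.65), ([0.488, -0.282, 0.061], 0.56)]
top mark [([0.479, -0.203, 0.031], 0.61), ([0.629, 0.12, -0.003], 0.21)]
top dropper [([0.763, -0.13, -0.003], 0.4), ([0.476, 0.402, -0.006], 0.34)]
top cup [([0.477, 0.402, -0.003], 0.7)]
side stand_red [([0.434, 0.024, 0.002], 0.63), ([0.451, 0.163, 0.001], 0.39)]
side stand_blue [([0.45, 0.164, -0.001], 0.76)]
side stand_yellow [([0.632, 0.039, 0.013], 0.61)]
side tray [([0.628, 0.119, 0.005], 0.82)]
side pocket1 [([0.631, 0.119, 0.012], 0.95), ([0.627, 0.198, 0.007], 0.82), ([0.639, 0.043, 0.007], 0.64)]
side pocket2 [([0.631, 0.119, 0.012], 0.95), ([0.627, 0.198, 0.007], 0.82), ([0.639, 0.043, 0.007], 0.64)]
side pocket3 [([0.631, 0.119, 0.012], 0.95), ([0.627, 0.198, 0.007], 0.82), ([0.639, 0.043, 0.007], 0.64)]
side console [([0.508, -0.229, -0.003], 0.58), ([0.49, -0.284, 0.055], 0.56), ([0.259, -0.511, 0.001], 0.55)]
side dimmer_top [([0.451, 0.164, 0.0], 0.73), ([0.492, -0.283, 0.055], 0.64), ([0.234, -0.568, 0.058], 0.62)]
side mark [([0.482, -0.199, 0.029], 0.4)]
side dropper [([0.76, -0.131, -0.001], 0.67)]
side cup [([0.477, 0.396, 0.0], 0.88)]
1.3 [0.22492879 0.47439534 0.22673726] [ 2.19606154e-01  9.75588610e-01  3.85390113e-05 -1.19786912e-06] 0.09158530252380481
```

View pics/top0.png

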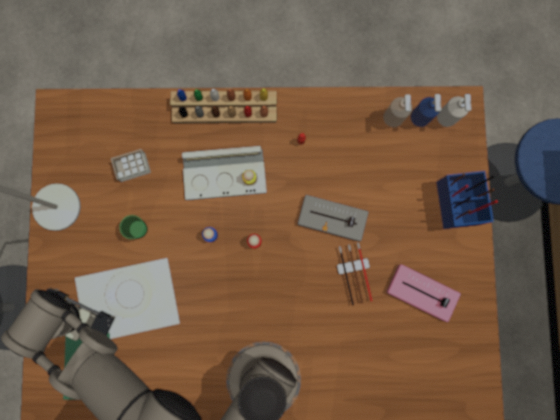

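View pics/side0.png

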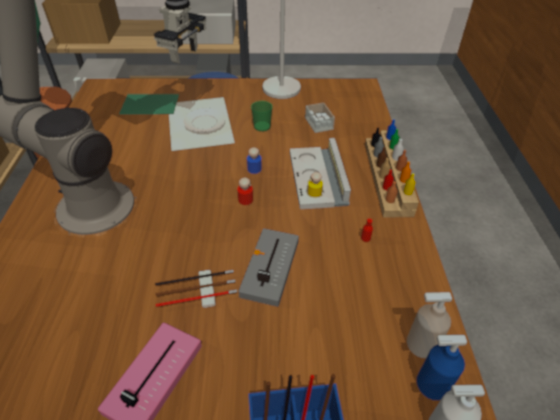

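The top view shows the tray at about (224,175) px with the yellow stand in its right pocket at (249,177), so the left pocket is the one-dot one. Blue is at (209,234) and red at (254,241). The grey console is at (333,218), and the pink look-alike is at (424,292). The side view agrees. I'll go above the red stand, turning to line up with the tray.

```bash
cat >> h.py <<'E'
from scipy.spatial.transform import Rotation as R
def plan(target,yaw=None,n=8,state=None):
    """yaw (deg) of tool y in world; prints residual tilt, and n equal rows in tool axes (mm, rad)."""
    s=state or sensors.read_state(); r=R.from_quat(s["tool_rot"]); p=np.array(s["ee_pos"]); M=r.as_matrix()
    cur=np.degrees(np.arctan2(M[1,1],M[0,1])); dy=0 if yaw is None else (yaw-cur+90)%180-90
    yt=np.radians(cur+dy); Y=np.array([np.cos(yt),np.sin(yt),0]); Z=np.array([0,0,-1.]); X=np.cross(Y,Z)
    w=(r.inv()*R.from_matrix(np.c_[X,Y,Z])).as_rotvec()
    print("clock",round(s["clock"],2),"at",np.round(p,4),"yaw",round(cur,1),"turn",np.round(w,3),"F",np.round(s["contact_force"],1),"w",round(s["gripper_width"],4))
    d=(np.array(target)-p)/n*1000
    for i in range(n):
        print(np.round((r*R.from_rotvec(w*i/n)).inv().apply(d),1),np.round(w/n,3))
E
python3 - <<'E'
from h import *
plan([.434,.024,.227],5,9)
E
```

```text
clock 1.3 at [0.2249 0.4744 0.2267] yaw 64.6 turn [ 0.    -0.     1.041] F [-1.  -0.3  0.2] w 0.0916
[-42.4 -35.3  -0. ] [ 0.    -0.     0.116]
[-46.2 -30.1  -0. ] [ 0.    -0.     0.116]
[-49.4 -24.6  -0. ] [ 0.    -0.     0.116]
[-51.9 -18.7  -0. ] [ 0.    -0.     0.116]
[-53.7 -12.6  -0. ] [ 0.    -0.     0.116]
[-54.8  -6.3  -0. ] [ 0.    -0.     0.116]
[-55.2   0.   -0. ] [ 0.    -0.     0.116]
[-54.8   6.4  -0. ] [ 0.    -0.     0.116]
[-53.7  12.7  -0. ] [ 0.    -0.     0.116]
```

Request:
play_rows(
  rows="1 -42.4 -35.3 0 0 0 0.116;1 -46.2 -30.1 0 0 0 0.116;1 -49.4 -24.6 0 0 0 0.116;1 -51.9 -18.7 0 0 0 0.116;1 -53.7 -12.6 0 0 0 0.116;1 -54.8 -6.3 0 0 0 0.116;1 -55.2 0 0 0 0 0.116;1 -54.8 6.4 0 0 0 0.116",
)

```text
clock: 2.3
ee_pos: [0.4109, 0.0721, 0.227]
tool_rot: [0.635, 0.773, 0.0, 0.0]
contact_force: [0.6, 1.1, 0.3]
gripper_width: 0.0915
grasp_force: 0.0
```

Request:
play_rows(
  rows="1 -53.7 12.7 0 0 0 0.116;1 0 0 0 0 0 0;1 0 0 0 0 0 0",
)

```text
clock: 2.68
ee_pos: [0.4331, 0.024, 0.2266]
tool_rot: [0.677, 0.736, -0.0, -0.0]
contact_force: [0.1, 0.3, -0.3]
gripper_width: 0.0919
grasp_force: 0.0
```

Run:
```python
from h import *
c=eyes.camera("wrist"); cv2.imwrite("pics/w1.png",c["color"])
marks("wrist","stand_red stand_blue pocket1 pocket2 pocket3 tray".split())
print(c["T"].round(3)); plan([.434,.024,.1],5,3)
```

```text
wrist stand_red [([0.433, 0.024, -0.0], 0.78)]
wrist stand_blue [([0.45, 0.164, -0.001], 0.9)]
wrist pocket1 [([0.629, 0.12, 0.005], 0.97), ([0.618, 0.198, 0.008], 0.82)]
wrist pocket2 [([0.629, 0.12, 0.005], 0.97), ([0.618, 0.198, 0.008], 0.82)]
wrist pocket3 [([0.629, 0.12, 0.005], 0.97), ([0.618, 0.198, 0.008], 0.82)]
wrist tray [([0.632, 0.122, -0.003], 0.78), ([0.503, -0.229, -0.003], 0.56)]
[[ 0.996  0.081  0.025  0.426]
 [ 0.085 -0.948 -0.308  0.108]
 [-0.001  0.309 -0.951  0.384]
 [ 0.     0.     0.     1.   ]]
clock 3.02 at [0.4332 0.0245 0.2268] yaw 4.9 turn [ 0.    -0.    -0.002] F [ 0.9  0.4 -0.2] w 0.0919
[-0.2  0.2 42.3] [ 0.    -0.    -0.001]
[-0.2  0.2 42.3] [ 0.    -0.    -0.001]
[-0.2  0.2 42.3] [ 0.    -0.    -0.001]
```

View pics/w1.png

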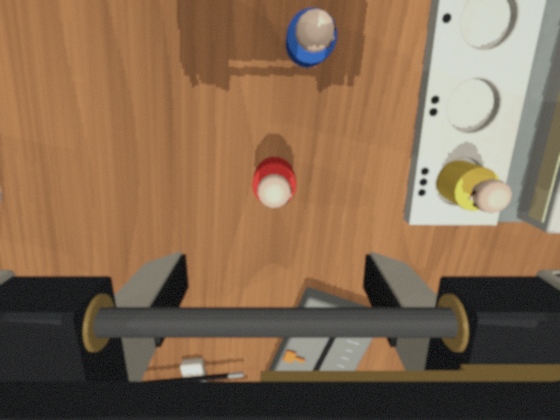

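The wrist view confirms the order: one dot at (447,18), two at (434,105) and three at (424,182). Red is centred at about (274,183). All the estimates agree within a few mm, so I'll go down over red and grip the stand just below its top.

Request:
play_rows(
  rows="1 0 0 50 0 0 0;1 0 0 50 0 0 0;1 0 0 45 0 0 0;1 0 0 35 0 0 0;1 0 0 26 0 0 0;1 0 0 0 0 0 0;0.65 0 0 0 0 0 0;0 0 0 0 0 0 0",
)

```text
clock: 4.03
ee_pos: [0.4343, 0.0238, 0.0219]
tool_rot: [0.677, 0.736, 0.001, 0.001]
contact_force: [0.5, 0.2, 0.0]
gripper_width: 0.0764
grasp_force: 0.0
```

Request:
play_rows(
  rows="0 0 0 0 0 0 0;0 0 0 0 0 0 0;0 0 0 0 0 0 0;0 0 0 0 0 0 0",
)

```text
clock: 4.53
ee_pos: [0.4331, 0.0238, 0.0209]
tool_rot: [0.677, 0.736, -0.0, -0.0]
contact_force: [-1.1, 0.1, 4.8]
gripper_width: 0.0458
grasp_force: 30.0
```

Request:
play_rows(
  rows="0 0 0 -10 0 0 0;0 0 0 -30 0 0 0;0 0 0 -40 0 0 0;0 0 0 -40 0 0 0;0 0 0 0 0 0 0;0 0 0 0 0 0 0",
)

```text
clock: 5.28
ee_pos: [0.4329, 0.0238, 0.1403]
tool_rot: [0.677, 0.736, -0.0, -0.0]
contact_force: [0.4, 0.3, -2.3]
gripper_width: 0.0452
grasp_force: 30.0
```

Run:
```python
from h import *
c=eyes.camera("wrist"); cv2.imwrite("pics/w2.png",c["color"])
marks("wrist","stand_red stand_blue pocket1 pocket2 tray".split())
plan([.6235,.1995,.14],5,8)
```

```text
wrist stand_red [([0.436, 0.026, 0.118], 0.97), ([0.452, 0.166, -0.001], 0.2)]
wrist stand_blue [([0.451, 0.164, -0.001], 0.61)]
wrist pocket1 [([0.627, 0.119, 0.006], 0.8)]
wrist pocket2 [([0.627, 0.119, 0.006], 0.8)]
wrist tray [([0.631, 0.121, -0.002], 0.96)]
clock 5.58 at [0.433  0.0238 0.14  ] yaw 4.8 turn [-0.002 -0.    -0.003] F [ 0.5  0.3 -1.5] w 0.0452
[19.9 25.6 -0. ] [-0. -0. -0.]
[19.9 25.6 -0. ] [-0. -0. -0.]
[19.9 25.6 -0. ] [-0. -0. -0.]
[19.9 25.6 -0. ] [-0. -0. -0.]
[19.8 25.6 -0. ] [-0. -0. -0.]
[19.8 25.6 -0. ] [-0. -0. -0.]
[19.8 25.6 -0. ] [-0. -0. -0.]
[19.8 25.6 -0. ] [-0. -0. -0.]
```

Request:
play_rows(
  rows="0 12 16 0 0 0 0;0 22 28 0 0 0 0;0 24 30.5 0 0 0 0;0 24 30.5 0 0 0 0;0 24 30.5 0 0 0 0;0 24 30.5 0 0 0 0;0 18 23.5 0 0 0 0;0 11 15.5 0 0 0 0",
)

```text
clock: 6.58
ee_pos: [0.6249, 0.2005, 0.1395]
tool_rot: [0.677, 0.736, -0.0, -0.0]
contact_force: [0.6, 0.2, -2.0]
gripper_width: 0.0453
grasp_force: 30.0
```

Request:
play_rows(
  rows="0 0 0 0 0 0 0;0 0 0 0 0 0 0",
)

```text
clock: 6.82
ee_pos: [0.6236, 0.1989, 0.14]
tool_rot: [0.677, 0.736, -0.001, -0.0]
contact_force: [1.1, -0.1, -0.9]
gripper_width: 0.0451
grasp_force: 30.0
```

Run:
```python
from h import *
for k in("wrist","top","side"):
    c=eyes.camera(k); cv2.imwrite(f"pics/{k}3.png",c["color"])
    marks(k,"stand_red pocket1".split())
plan([.6235,.1995,.03],5,3)
```

```text
wrist stand_red [([0.626, 0.198, 0.12], 0.96), ([0.617, 0.198, 0.01], 0.51)]
wrist pocket1 [([0.618, 0.199, 0.008], 0.82)]
top stand_red []
top pocket1 [([0.633, 0.12, 0.007], 0.82), ([0.639, 0.041, 0.009], 0.57), ([0.622, 0.2, 0.007], 0.56)]
side stand_red [([0.627, 0.201, 0.117], 0.75)]
side pocket1 [([0.635, 0.041, 0.009], 0.71), ([0.632, 0.118, 0.008], 0.67), ([0.625, 0.197, 0.008], 0.61)]
clock 7.28 at [0.6243 0.1992 0.1409] yaw 4.8 turn [ 0.    -0.    -0.003] F [ 0.8  0.7 -1.5] w 0.0451
[ 0.1 -0.3 37. ] [ 0.    -0.    -0.001]
[ 0.1 -0.3 37. ] [ 0.    -0.    -0.001]
[ 0.1 -0.3 37. ] [ 0.    -0.    -0.001]
```

View pics/wrist3.png

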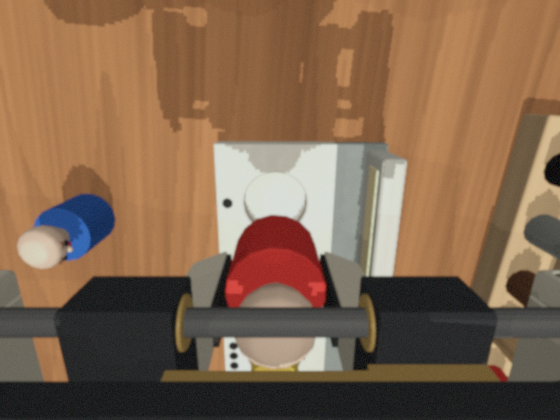

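The red stand is held squarely and the pocket rim shows at columns 244–306 with its top at row 173. I'll turn those pixels into a pocket centre.

Run:
```python
from h import *
c=eyes.camera("wrist")
l,r,t=ray(c,244,199,.02),ray(c,306,199,.02),ray(c,275,173,.02)
u=np.array([-.083,.997]); print("mid",(l+r)/2,"w",np.linalg.norm(l-r),"centre from far edge",t[:2]-.027*u)
b=ray(c,277,216,.12); print("stand", b[:2]-.023*u)
```

```text
mid [0.62380168 0.20317375 0.02      ] w 0.05304557935373826 centre from far edge [0.62413629 0.19876425]
stand [0.62530276 0.19940499]
```

Request:
play_rows(
  rows="0 0 -0.5 20 0 0 0;0 0 0 30 0 0 0;0 0 0 25 0 0 0;0 0 0 15 0 0 0;0 0 0 9 0 0 0;0 0 0 6 0 0 0;0 0 0 4 0 0 0;0 0 0 0 0 0 0",
)

```text
clock: 8.32
ee_pos: [0.624, 0.1994, 0.0319]
tool_rot: [0.677, 0.736, 0.0, 0.0]
contact_force: [0.7, -0.3, -0.8]
gripper_width: 0.0452
grasp_force: 30.0
```

Request:
play_rows(
  rows="0 0 0 1 0 0 0;0 0 0 1 0 0 0;0 0 0 0.6 0 0 0;0 0 0 0 0 0 0",
)

```text
clock: 8.82
ee_pos: [0.6239, 0.1994, 0.0291]
tool_rot: [0.677, 0.736, 0.0, -0.0]
contact_force: [-0.8, 0.5, -0.6]
gripper_width: 0.0451
grasp_force: 30.0
```

Request:
play_rows(
  rows="0 0 0 0.5 0 0 0;0 0 0 0.5 0 0 0;0 0 0 0 0 0 0",
)

```text
clock: 9.2
ee_pos: [0.624, 0.1994, 0.0289]
tool_rot: [0.677, 0.736, 0.0, 0.0]
contact_force: [-2.0, -0.4, 5.2]
gripper_width: 0.0453
grasp_force: 30.0
```

Contact with the pocket floor. I'll open to about 66 mm and rise straight up.

Request:
play_rows(
  rows="0.6 0 0 0 0 0 0;0.72 0 0 0 0 0 0;0.72 0 0 0 0 0 0;0.72 0 0 -20 0 0 0;0.72 0 0 -40 0 0 0;0.72 0 0 -45 0 0 0;0.72 0 0 -20 0 0 0;0.72 0 0 0 0 0 0",
)

```text
clock: 10.2
ee_pos: [0.6248, 0.1996, 0.1549]
tool_rot: [0.677, 0.736, 0.002, 0.001]
contact_force: [0.0, -0.1, -0.6]
gripper_width: 0.0663
grasp_force: 0.0
```

Run:
```python
from h import *
c=eyes.camera("wrist"); marks("wrist",["stand_red","stand_blue"])
eyes.camera("side"); marks("side",["stand_red","stand_blue"])
plan([.4505,.164,.155],-5,5)
```

```text
wrist stand_red [([0.627, 0.201, 0.009], 0.63)]
wrist stand_blue [([0.45, 0.163, -0.0], 0.65)]
side stand_red [([0.628, 0.202, 0.004], 0.5)]
side stand_blue [([0.452, 0.164, 0.002], 0.64)]
clock 10.5 at [0.6233 0.1992 0.1516] yaw 4.8 turn [-0.002  0.     0.171] F [0.4 0.  0. ] w 0.0663
[ -4.1 -35.   -0.6] [-0.     0.     0.034]
[ -5.3 -34.9  -0.6] [-0.     0.     0.034]
[ -6.5 -34.7  -0.6] [-0.     0.     0.034]
[ -7.7 -34.4  -0.6] [-0.     0.     0.034]
[ -8.9 -34.1  -0.7] [-0.     0.     0.034]
```

Request:
play_rows(
  rows="1 -4.1 -35 0 0 0 0;1 -4.1 -45 0 0 0 0;1 -4.1 -45 0 0 0 0;1 -4.1 -30 0 0 0 0;1 -4.2 -20 0 0 0 0;1 0 0 0 0 0 0;1 0 0 0 0 0 0",
)

```text
clock: 11.38
ee_pos: [0.4521, 0.1643, 0.1531]
tool_rot: [0.677, 0.736, 0.0, 0.0]
contact_force: [-0.7, 1.3, 0.4]
gripper_width: 0.0917
grasp_force: 0.0
```

Run:
```python
from h import *
c=eyes.camera("wrist"); cv2.imwrite("pics/w4.png",c["color"]); marks("wrist",["stand_blue"])
plan([.4505,.164,.021],5,1)
```

```text
wrist stand_blue [([0.449, 0.162, -0.002], 0.87), ([0.632, 0.123, -0.005], 0.21)]
clock 11.47 at [0.4521 0.1643 0.1529] yaw 4.8 turn [ 0.    -0.    -0.003] F [ 0.6 -0.6  0.9] w 0.0921
[ -0.2  -1.6 131.9] [ 0.    -0.    -0.003]
```

View pics/w4.png

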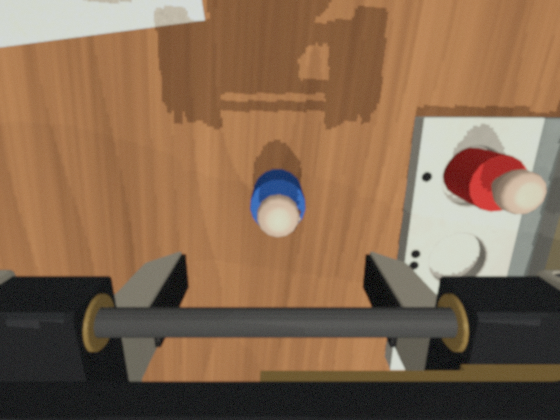

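The red stand is in the one-dot pocket at (497,182) and the blue stand is at (278,200), centred between the fingers. I'll go down and grip.

Request:
play_rows(
  rows="1 -0.3 -1.6 35 0 0 0;1 0 0 40 0 0 0;1 0 0 35 0 0 0;1 0 0 22 0 0 0;1 0 0 0 0 0 0;0.65 0 0 0 0 0 0;0 0 0 0 0 0 0;0 0 0 0 0 0 0",
)

```text
clock: 12.48
ee_pos: [0.4502, 0.1639, 0.0219]
tool_rot: [0.677, 0.736, 0.001, 0.0]
contact_force: [0.1, 0.3, -0.7]
gripper_width: 0.0662
grasp_force: 0.0
```

Request:
play_rows(
  rows="0 0 0 0 0 0 0;0 0 0 0 0 0 0;0 0 0 0 0 0 0",
)

```text
clock: 12.85
ee_pos: [0.4503, 0.1638, 0.0215]
tool_rot: [0.677, 0.736, 0.001, 0.0]
contact_force: [1.7, 0.8, 3.0]
gripper_width: 0.045
grasp_force: 30.0
```

Request:
play_rows(
  rows="0 0 0 -10 0 0 0;0 0 0 -30 0 0 0;0 0 0 -40 0 0 0;0 0 0 -38 0 0 0;0 -4 12 0 0 0 0;0 -8 24 0 0 0 0;0 -10 30 0 0 0 0;0 -10 30 0 0 0 0",
)

```text
clock: 13.85
ee_pos: [0.5483, 0.1393, 0.1378]
tool_rot: [0.677, 0.736, -0.001, -0.001]
contact_force: [0.9, 0.3, -1.4]
gripper_width: 0.045
grasp_force: 30.0
```

Request:
play_rows(
  rows="0 -10 30 0 0 0 0;0 -8 24 0 0 0 0;0 -6 16 0 0 0 0;0 -3 10 0 0 0 0;0 0 0 0 0 0 0;0 0 0 0 0 0 0",
)

```text
clock: 14.6
ee_pos: [0.6292, 0.1199, 0.1387]
tool_rot: [0.677, 0.736, -0.0, -0.0]
contact_force: [-0.6, 0.4, -0.5]
gripper_width: 0.0454
grasp_force: 30.0
```

Run:
```python
from h import *
c=eyes.camera("wrist"); cv2.imwrite("pics/w5.png",c["color"]); marks("wrist",["stand_blue"])
eyes.camera("side"); marks("side",["stand_blue","pocket2","stand_red","stand_yellow"])
plan([.6307,.1197,.032],5,1)
```

```text
wrist stand_blue [([0.627, 0.12, 0.115], 0.94)]
side stand_blue [([0.628, 0.12, 0.122], 0.82)]
side pocket2 [([0.631, 0.118, 0.011], 0.89), ([0.625, 0.198, 0.01], 0.78), ([0.636, 0.043, 0.007], 0.61)]
side stand_red [([0.626, 0.202, 0.006], 0.72)]
side stand_yellow [([0.633, 0.04, 0.011], 0.74)]
clock 14.95 at [0.6299 0.1198 0.1394] yaw 4.8 turn [ 0.    -0.    -0.003] F [-1.3 -1.1 -1.2] w 0.0455
[ -0.2   0.8 107.4] [ 0.    -0.    -0.003]
```

View pics/w5.png

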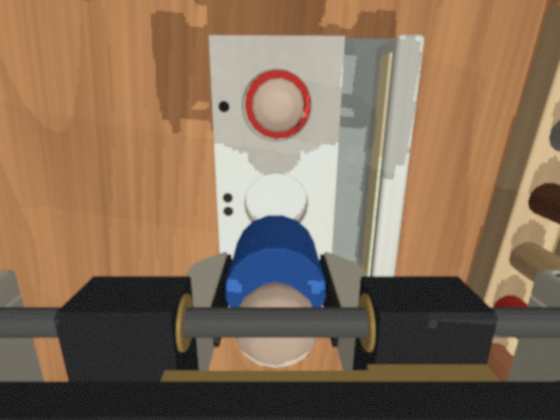

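Red sits in its pocket at (277,103), and the two-dot pocket is in line ahead of the blue stand at (276,200), just as it was for red. I'll lower it the same way.

Request:
play_rows(
  rows="0 0 0.7 20 0 0 0;0 0 0 30 0 0 0;0 0 0 25 0 0 0;0 0 0 15 0 0 0;0 0 0 9 0 0 0;0 0 0 6 0 0 0;0 0 0 3 0 0 0;0 0 0 0 0 0 0",
)

```text
clock: 15.95
ee_pos: [0.6309, 0.1198, 0.0315]
tool_rot: [0.677, 0.736, 0.0, 0.0]
contact_force: [-0.1, -0.4, -1.1]
gripper_width: 0.0453
grasp_force: 30.0
```

Request:
play_rows(
  rows="0 0 0 1 0 0 0;0 0 0 0.7 0 0 0;0 0 0 0 0 0 0",
)

```text
clock: 16.32
ee_pos: [0.6308, 0.1198, 0.0296]
tool_rot: [0.677, 0.736, 0.0, 0.0]
contact_force: [-0.3, -0.1, -1.4]
gripper_width: 0.0453
grasp_force: 30.0
```

Request:
play_rows(
  rows="0 0 0 0.5 0 0 0;0 0 0 0.4 0 0 0;0 0 0 0 0 0 0",
)

```text
clock: 16.7
ee_pos: [0.6308, 0.1198, 0.0295]
tool_rot: [0.677, 0.736, 0.0, 0.0]
contact_force: [-3.0, -0.6, 6.0]
gripper_width: 0.0451
grasp_force: 30.0
```

Request:
play_rows(
  rows="0.6 0 0 0 0 0 0;0.72 0 0 0 0 0 0;0.72 0 0 0 0 0 0;0.72 0 0 -20 0 0 0;0.72 0 0 -40 0 0 0;0.72 0 0 -50 0 0 0;0.72 0 0 -50 0 0 0;0.72 0 0 -50 0 0 0",
)

```text
clock: 17.7
ee_pos: [0.6305, 0.1197, 0.2401]
tool_rot: [0.677, 0.736, 0.0, -0.0]
contact_force: [1.0, 1.0, -0.1]
gripper_width: 0.0663
grasp_force: 0.0
```

Run:
```python
from h import *
print(sensors.read_state()["joint_pos"])
eyes.camera("side"); marks("side",["stand_blue","stand_red","stand_yellow"])
plan([.497,-.255,.235],77,8)
```

```text
[ 6.82818922e-02  5.54917144e-01  1.14493446e+00  9.49491054e-05
  1.44171986e+00 -1.57346718e-02]
side stand_blue [([0.627, 0.124, 0.01], 0.79), ([0.478, 0.391, -0.0], 0.54)]
side stand_red [([0.628, 0.2, 0.007], 0.5), ([0.636, 0.04, 0.007], 0.45)]
side stand_yellow [([0.63, 0.04, 0.01], 0.56)]
clock 17.9 at [0.6309 0.1197 0.2393] yaw 4.8 turn [ 2.00e-03  1.00e-03 -1.26e+00] F [ 0.1  0.6 -0.6] w 0.0664
[-45.3 -20.6   0.5] [ 0.     0.    -0.157]
[-41.5 -27.5   0.5] [ 0.     0.    -0.157]
[-36.7 -33.6   0.5] [ 0.     0.    -0.157]
[-30.9 -39.    0.5] [ 0.     0.    -0.157]
[-24.4 -43.3   0.5] [ 0.     0.    -0.157]
[-17.3 -46.6   0.5] [ 0.     0.    -0.157]
[ -9.8 -48.8   0.5] [ 0.     0.    -0.157]
[ -2.  -49.7   0.5] [ 0.     0.    -0.157]
```

Request:
play_rows(
  rows="0.6 -45.3 -20.6 0.5 0 0 -0.157;0.6 -41.5 -27.5 0.5 0 0 -0.157;0.6 -36.7 -33.6 0.5 0 0 -0.157;0.6 -30.9 -39 0.5 0 0 -0.157;0.6 -24.4 -43.3 0.5 0 0 -0.157;0.6 -17.3 -46.6 0.5 0 0 -0.157;0.6 -9.8 -48.8 0.5 0 0 -0.157;0.6 -2 -49.7 0.5 0 0 -0.157",
)

```text
clock: 18.9
ee_pos: [0.4945, -0.2557, 0.2325]
tool_rot: [0.113, 0.994, 0.001, -0.002]
contact_force: [1.0, 1.0, -1.3]
gripper_width: 0.055
grasp_force: 0.0
```

Request:
play_rows(
  rows="0.6 0 0 0 0 0 0;0.6 0 0 0 0 0 0",
)

```text
clock: 19.15
ee_pos: [0.4955, -0.2542, 0.2331]
tool_rot: [0.116, 0.993, 0.001, -0.001]
contact_force: [0.6, 1.4, -0.0]
gripper_width: 0.0551
grasp_force: 0.0
```

Run:
```python
from h import *
c=eyes.camera("wrist"); cv2.imwrite("pics/w6.png",c["color"]); marks("wrist",["console","dimmer_top","mark"])
plan([.49,-.283,.1],77,3)
```

```text
wrist console [([0.501, -0.226, -0.001], 0.66)]
wrist dimmer_top [([0.487, -0.282, 0.058], 0.98)]
wrist mark [([0.483, -0.206, 0.03], 0.5)]
clock 19.35 at [ 0.4963 -0.2536  0.2342] yaw 76.8 turn [ 0.    -0.    -0.003] F [ 0.3  0.2 -0.8] w 0.0553
[ -0.2 -10.1  44.7] [ 0.    -0.    -0.001]
[ -0.2 -10.   44.7] [ 0.    -0.    -0.001]
[ -0.2 -10.   44.7] [ 0.    -0.    -0.001]
```

View pics/w6.png

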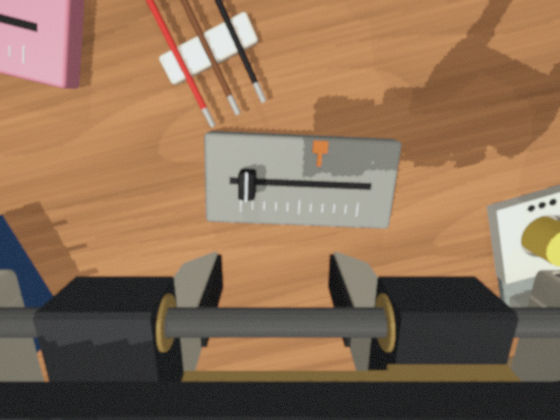

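The dimmer cap is near the left end of the track at (248,184). The orange marker's pointer is at (320,162), and the track runs from (231,181) to (370,186).

Run:
```python
from h import *
c=eyes.camera("wrist"); im=c["color"]
a,b=ray(c,231,181,.03),ray(c,370,186,.03)
e0,e1=ray(c,207,133,.03),ray(c,399,142,.03)
for p,q in((a,b),(e0,e1)): print("yaw",np.degrees(np.arctan2(*(q-p)[1::-1])),np.linalg.norm(q-p))
hsv=cv2.cvtColor(im,cv2.COLOR_BGR2HSV); m=cv2.inRange(hsv,(3,150,80),(18,255,255)); m[:130]=0;m[180:]=0;m[:,:300]=0;m[:,345:]=0
ys,xs=np.nonzero(m); print(xs.min(),xs.max(),ys.min(),ys.max(),len(xs))
tip=[(y,xs[ys==y].mean(),np.ptp(xs[ys==y])+1) for y in range(ys.min(),ys.max()+1)]; print(tip)
print("mark",ray(c,320,160,.034)); d=ray(c,247.5,184,.057); print("dim",d)
```

```text
yaw 74.77112377414906 0.15249358167170718
yaw 74.2555368901077 0.20208598835851388
313 326 140 164 197
[(140, np.float64(316.0), np.int64(3)), (141, np.float64(319.5), np.int64(14)), (142, np.float64(319.5), np.int64(14)), (143, np.float64(319.5), np.int64(14)), (144, np.float64(319.5), np.int64(14)), (145, np.float64(319.5), np.int64(14)), (146, np.float64(319.5), np.int64(14)), (147, np.float64(319.5), np.int64(14)), (148, np.float64(319.5), np.int64(14)), (149, np.float64(319.5), np.int64(14)), (150, np.float64(319.0), np.int64(13)), (151, np.float64(320.0), np.int64(11)), (152, np.float64(319.0), np.int64(5)), (153, np.float64(319.0), np.int64(3)), (154, np.float64(318.5), np.int64(4)), (155, np.float64(318.5), np.int64(4)), (156, np.float64(318.5), np.int64(4)), (157, np.float64(318.5), np.int64(4)), (158, np.float64(318.0), np.int64(3)), (159, np.float64(318.0), np.int64(3)), (160, np.float64(318.0), np.int64(3)), (161, np.float64(318.0), np.int64(3)), (162, np.float64(318.0), np.int64(3)), (163, np.float64(318.0), np.int64(3)), (164, np.float64(317.5), np.int64(2))]
mark [ 0.48390575 -0.20145505  0.034     ]
dim [ 0.48673683 -0.27972909  0.057     ]
```

Run:
```python
from h import *
plan([.4875,-.281,.037],74.5,5)
```

```text
clock 19.4 at [ 0.4963 -0.2537  0.2343] yaw 76.8 turn [ 0.    -0.     0.041] F [ 0.3 -0.1  0.7] w 0.055
[ 0.5 -5.7 39.5] [ 0.    -0.     0.008]
[ 0.4 -5.7 39.5] [ 0.    -0.     0.008]
[ 0.4 -5.7 39.5] [ 0.    -0.     0.008]
[ 0.3 -5.7 39.5] [ 0.    -0.     0.008]
[ 0.3 -5.7 39.5] [ 0.    -0.     0.008]
```

Request:
play_rows(
  rows="0.6 2 -28.5 20 0 0 0.041;0.6 0 0 45 0 0 0;0.6 0 0 50 0 0 0;0.6 0 0 45 0 0 0;0.6 0 0 25 0 0 0;0.6 0 0 12 0 0 0;0.6 0 0 0 0 0 0",
)

```text
clock: 20.27
ee_pos: [0.4876, -0.2816, 0.0373]
tool_rot: [0.135, 0.991, 0.0, -0.0]
contact_force: [0.0, -0.3, -0.1]
gripper_width: 0.0554
grasp_force: 0.0
```

Request:
play_rows(
  rows="0.35 0 0 0 0 0 0;0 0 0 0 0 0 0;0 0 0 0 0 0 0;0 0 0 0 0 0 0",
)

```text
clock: 20.78
ee_pos: [0.4876, -0.2822, 0.0378]
tool_rot: [0.136, 0.991, -0.0, 0.0]
contact_force: [-0.1, 0.3, -0.5]
gripper_width: 0.02
grasp_force: 0.0
```

Request:
play_rows(
  rows="0 0 0 0 0 0 0;0 0 0 0 0 0 0;0 0 6 0 0 0 0;0 0 15 0 0 0 0;0 0 18 0 0 0 0;0 0 18 0 0 0 0;0 0 10 0 0 0 0;0 0 0 0 0 0 0",
)

```text
clock: 21.78
ee_pos: [0.5063, -0.2159, 0.0378]
tool_rot: [0.135, 0.991, 0.0, 0.0]
contact_force: [0.9, 1.3, 6.0]
gripper_width: 0.0177
grasp_force: 30.0
```

Request:
play_rows(
  rows="0 0 0 0 0 0 0",
)

```text
clock: 21.9
ee_pos: [0.5062, -0.2164, 0.0378]
tool_rot: [0.135, 0.991, 0.0, 0.0]
contact_force: [1.0, 1.3, 6.2]
gripper_width: 0.0176
grasp_force: 30.0
```

Run:
```python
from h import *
c=eyes.camera("wrist"); cv2.imwrite("pics/w7.png",cv2.resize(c["color"][100:330,160:400],None,fx=2.5,fy=2.5,interpolation=cv2.INTER_CUBIC)); marks("wrist",["dimmer_top","mark"])
plan([.4875,-.281,.037],74.5,1)
```

```text
wrist dimmer_top []
wrist mark [([0.483, -0.203, 0.028], 0.89)]
clock 22.05 at [ 0.5062 -0.2166  0.0378] yaw 74.4 turn [ 0.001  0.001 -0.001] F [0.2 0.5 6.4] w 0.0175
[  0.7 -67.    0.7] [ 0.001  0.001 -0.001]
```

View pics/w7.png

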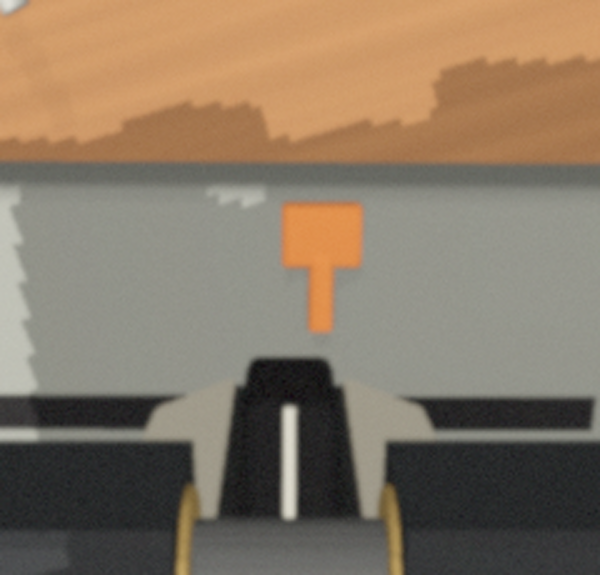

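The cap's line (crop column 289, rows 405–518) is a little left of the pointer (column 321, rows 270–332), so about 8–9 mm is left to go.

```bash
cat >> h.py <<'E'
def gap(yaw=74.5,save=None):
    c=eyes.camera("wrist"); im=c["color"].astype(int); u=np.array([np.cos(np.radians(yaw)),np.sin(np.radians(yaw))])
    hsv=cv2.cvtColor(c["color"],cv2.COLOR_BGR2HSV)
    m=cv2.inRange(hsv,(3,150,90),(18,255,255)); m[:175]=0; m[260:]=0; m[:,:250]=0; m[:,330:]=0
    P=[]
    for y in range(175,260):
        xs=np.nonzero(m[y])[0]
        if 4<=len(xs)<16: P.append(ray(c,xs.mean(),y,.034)[:2]@u)
    L=[]; w=(c["color"].min(2)>140)
    for y in range(266,302):
        xs=np.nonzero(w[y,250:315])[0]+250
        if 2<=len(xs)<=10: L.append(ray(c,xs.mean(),y,.057)[:2]@u)
    print("pointer",np.median(P),len(P),"line",np.median(L),len(L),"gap mm",1000*(np.median(P)-np.median(L)))
    if save: cv2.imwrite(save,c["color"])
E
python3 -c "
from h import *
gap()"
```

```text
pointer -0.06657232594825938 26 line -0.07337304118740341 36 gap mm 6.800715239144036
```

Request:
play_rows(
  rows="0 0 4 0 0 0 0;0 0 2.8 0 0 0 0;0 0 0 0 0 0 0;0 0 0 0 0 0 0",
)

```text
clock: 22.6
ee_pos: [0.5079, -0.2104, 0.0377]
tool_rot: [0.135, 0.991, 0.0, 0.0]
contact_force: [1.4, -0.5, 5.8]
gripper_width: 0.0173
grasp_force: 30.0
```

```bash
python3 -c "
from h import *
gap()"
```

```text
pointer -0.0666127137119597 26 line -0.064703269714081 36 gap mm -1.909443997878707
```

```bash
python3 -c "
from h import *
gap(save='pics/g8.png')
im=cv2.imread('pics/g8.png'); cv2.imwrite('pics/w8.png',cv2.resize(im[100:330,160:400],None,fx=2.5,fy=2.5,interpolation=cv2.INTER_CUBIC))
w=im.min(2)>140
for y in (266,280,295): print(y,np.nonzero(w[y,250:315])[0]+250)
s=sensors.read_state(); print(s['ee_pos'],s['tool_rot'])
"
```

```text
pointer -0.06661249206436198 26 line -0.06581698859428198 36 gap mm -0.7955034700800057
266 [273 274 275 276 277 304 314]
280 [273 274 275 276 277 309]
295 [273 274 275 276 277 308]
[ 0.50791856 -0.21039908  0.03776812] [1.35406179e-01 9.90790033e-01 1.51151699e-04 5.04307753e-04]
```

View pics/w8.png

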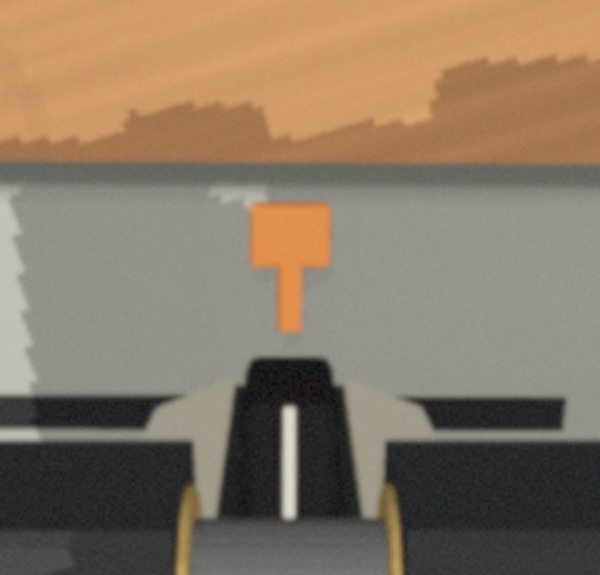

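The line (column 289) and the pointer (column 290) now look level. Stray finger pixels biased my line reading, so I'll narrow the columns and check again.

```bash
sed -i 's/w\[y,250:315\])\[0\]+250/w[y,266:288])[0]+266/' h.py; python3 -c "
from h import *
gap()"
```

```text
pointer -0.06661231946443774 26 line -0.06688521289809576 36 gap mm 0.27289343365802243
```

Within 0.3 mm. I'll release, rise clear and check everything.

Request:
play_rows(
  rows="0.3 0 0 0 0 0 0;0.5 0 0 0 0 0 0;0.5 0 0 0 0 0 0;0.5 0 0 -20 0 0 0;0.5 0 0 -50 0 0 0;0.5 0 0 -55 0 0 0;0.5 0 0 -55 0 0 0;0.5 0 0 0 0 0 0",
)

```text
clock: 23.75
ee_pos: [0.5092, -0.212, 0.222]
tool_rot: [0.135, 0.991, -0.002, 0.004]
contact_force: [-0.7, -0.7, -0.0]
gripper_width: 0.0456
grasp_force: 0.0
```

Run:
```python
from h import *
c=eyes.camera("wrist"); marks("wrist",["dimmer_top","mark"])
d=eyes.camera("side"); marks("side",["stand_red","stand_blue","stand_yellow","dropper","cup"])
a=cv2.resize(c["color"][100:320,120:440],(480,330)); b=cv2.resize(d["color"][80:300,220:440],(320,330))
cv2.imwrite("pics/end.png",np.hstack([a,b])); plan([.5,-.2,.2],None,1)
```

```text
wrist dimmer_top [([0.502, -0.208, 0.061], 0.78)]
wrist mark [([0.48, -0.202, 0.034], 0.54)]
side stand_red [([0.626, 0.203, 0.008], 0.66)]
side stand_blue [([0.628, 0.122, 0.01], 0.82)]
side stand_yellow [([0.632, 0.038, 0.01], 0.88)]
side dropper [([0.76, -0.131, -0.002], 0.69)]
side cup []
clock 24.2 at [ 0.5071 -0.2108  0.2165] yaw 74.4 turn [ 0.001 -0.002  0.   ] F [-1.1  0.9  0.1] w 0.0457
[ 9.7  8.5 16.5] [ 0.001 -0.002  0.   ]
```

View pics/end.png

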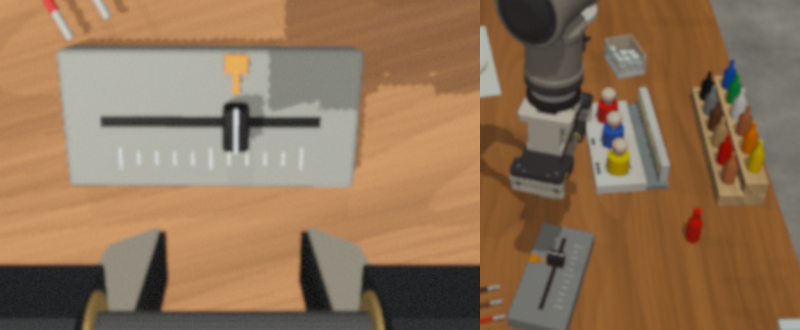

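The cap's line at (236,130) is level with the pointer at (236,85). Red, blue and yellow stand upright in their pockets, and the dropper is where it was. The gripper is clear of everything, so I'll hand in.

```bash
python3 -c "
from h import *
print(order.finish_job())"
```

```text
the job is handed in; nothing more can be done
None
```

I handed the job in at about 24 s: red is in the one-dot pocket, blue is in the two-dot pocket, and the dimmer's line measured within about 0.3 mm of the orange marker; yellow and the dropper are where they were, but the last picture didn't show the cup (the arm never went near it), and no verdict came back.

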